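# Sugar for two with the tongs

### The arm

A 6-joint arm with a two-finger parallel gripper is mounted at the origin on the work surface. World frame = base frame: x ahead of the robot, y to its left, z up, the work surface at z = 0. Lengths are in m, angles in rad, forces in N, time in s.
With the tool pointing down it reaches from about 0.35 to 0.775 m from the base axis. Payload 5.5 kg.
Tool frame: the origin (TCP) lies at the very end of the fingers, on their centre line; the grasp point (between the pads) lies 19 mm behind it; z points along the fingers, y is the line along which they close (so a half turn about z gives the same grasp; the last joint's range is limited). The gripper opens to 85 mm and grips with 20 to 120 N. Pads are 22 mm wide; open, the fingers measure 114 mm over their backs; the gripper's body (76 mm by 85 mm) begins 54 mm behind the grasp point. The pads swing forward as they close: fully open they stand 13 mm farther back than shut.
Start: joints at [1.086, 0.313, 0.046, 1.304, 0, 1.431], TCP at [0.194, 0.541, 0.231] pointing down, gripper open.
Joint ranges: [-2.76, 2.76], [-0.86, 1.69], [-1.03, 1.26], [-2.2, 2.34], [-1.47, 1.5], [-3.14, 3.14]. Speed limits (rad/s): [2.57, 2.57, 3.14, 3.14, 3.14, 3.14].

### API

Orientations are given as a unit quaternion [w, x, y, z].
In Python, from cell import status, optics, ctrl gives the robot as it stands. The module is installed in compiled form; this text tells all that it offers.
- The arm moves only by the shell command python3 -m creep 'ROWS' [OPENING]. ROWS is a JSON object of lists of equal length, an entry for each row: "xyz": the shift along the tool's x, y, z in mm, a list of three; "twist": the turn, a rotation vector about the tool's x, y, z in degrees, a list of three. In form: {"xyz": [[dx, dy, dz], ...], "twist": [[wx, wy, wz], ...]}. A call has 1 to 20 rows; each row is the pose to reach, as a shift and turn from the pose commanded when the call began, along the tool's axes at that moment; what a row does not reach only later rows make up. A row lasts 1/10 s, in which the tool goes at most 50 mm and 8.59 degrees, less where a joint would pass 70% of its speed; a pose out of reach is approached as far as the arm can. A call with a gripper value outside its range is refused whole. OPENING is the finger opening in mm, from 0 to 85.4, set as the call begins (- or left out, the last holds). The fingers move at their own pace and stop on an object; the grip force is fixed at half the most. Time passes only in rows, so rows that repeat a pose let the fingers close. It gives the time, the measured TCP pose, the force, the opening and the grip force at its end, in the units of the state.
- status.observe(): the state, without advancing time (a new reading comes with each control period).
- optics.read_camera(name): name is "scene" or "side" or "wrist"; returns a dict with "image" (400x640x3 uint8, red, green, blue), "mtx" (3x3 intrinsics, pixels), "dist_coeffs" ([k1, k2, p1, p2, k3] as OpenCV has them; the pictures are not rectified), "rvec" (rotation vector, rad) and "tvec" (3), from world to camera coordinates, as OpenCV has them; the wrist camera has in their place "T_tool_cam" (4x4, takes a point from camera to tool coordinates, whose origin is the TCP and whose axes are the flange's). Camera axes: x right, y down, z forward; pixel columns grow to the right and rows downward; lengths in m; the calibration is good to about 2 mm. A picture is of the moment at which its call begins: read the wrist's pose just before it. There is no depth.
- ctrl.finish_job(): hands the job in; it is judged then, once.
The state is a dict: "time": time; "joint_pos": joint angles; "joint_velocities": joint speeds; "joint_torque": joint torques, N m; "position": TCP position; "orientation": TCP orientation; "wrist_force": force on the tool from outside, world axes, zero at the start; "torque": the same for the moment, N m; "gripper_width": finger opening in m; "gripper_force": force on a finger pad.
Only numpy, scipy, OpenCV 4.12 (cv2) and the standard library are available. Lean on these libraries where they do the work, as an engineer would, in place of code of your own. Each camera call takes 0.05 s, during which the arm holds its last target. There are 200 camera calls.

### The job

Take the steel sugar tongs from their rest and use them to put one sugar lump from the bowl into each of the two amber cups, lowering each lump into its cup before letting go rather than dropping it in, and leaving the third lump in the bowl. Do not touch the sugar with the gripper's fingers, and leave the bowl, the cups and everything else on the counter standing where they are. Then lay the tongs back flat on their rest, along it, and let go.

Things in the scene. Friction and masses are not known exactly. Their poses are not given: they have to be found in the camera images.
- tongs: Sprung steel sugar tongs, 72 g, lying on their rest. Origin: middle of the bow (joined end) on the underside; x along them to the tips, z up as they lie; the arms open and close equally along y. Each arm: a strip 4 mm thick, 16 mm high (z 0 to 16 mm; 11 mm high beyond x = 110 mm), hinged at x = 0, y = +-13 mm. They reach from x = -15 to 183 mm. Mass varies by -20 to +30 %.
- tongs_grip (a point): Point on the tongs' middle plane at x = 78 mm, z = 8 mm: where to hold them, 2 mm from their centre of mass. Over the outside of the arms here: 43 mm open at rest; 35 mm leaves 32 mm between the tips; at 30 mm the arms are parallel and grip a lump. The spring pushes each arm out with about 7 N here, so they stay in the gripper while held part open. Axes as tongs.
- tongs_tips (a point): Point midway between the two round tip pads, x = 175 mm, z = 8 mm (97 mm beyond tongs_grip). The pads are 16 mm discs, 5 mm thick, square to y, so they hold at any pitch of the tongs; 50 mm apart inside when open, 20 mm when gripping a lump. Axes as tongs.
- tongs_left (a joint): Closing angle (rad) of the tongs' left arm; the right one always equals it: 0 open, 0.085 arms parallel with the tips 20 mm apart, 0.135 stop.
- rest: Fixed white ceramic tong rest: a flat plate 200 x 90 x 5 mm with a bar 14 mm wide across each end (at x = -70 and +70 mm, over the full 90 mm), whose tops are 16 mm above the counter. Origin: centre of the underside; x along its length, z up. The tongs lie lengthwise on the bars, tongs_grip about over the middle.
- bowl: Low white ceramic sugar bowl, 0.4 kg, round: 128 mm across and 40 mm high, wall 4 mm, inner floor 6 mm above the counter and about 100 mm across. Origin: centre of the underside. It and the two cups stand in a row in any order.
- lump1_center (a point): Lump 1 of the three sugar lumps: a 20 mm cube of tan demerara sugar, about 10 g, standing at a random yaw on the bowl's floor, at least 36 mm from the next one's centre. This point is its centre; its axes are square to its faces.
- lump2_center (a point): Lump 2 of the three sugar lumps: a 20 mm cube of tan demerara sugar, about 10 g, standing at a random yaw on the bowl's floor, at least 36 mm from the next one's centre. This point is its centre; its axes are square to its faces.
- lump3_center (a point): Lump 3 of the three sugar lumps: a 20 mm cube of tan demerara sugar, about 10 g, standing at a random yaw on the bowl's floor, at least 36 mm from the next one's centre. This point is its centre; its axes are square to its faces.
- lump1: Lump 1 (see lump1_center). Origin: centre of its underside as it stands at the start.
- lump2: Lump 2 (see lump2_center). Origin: centre of its underside as it stands at the start.
- lump3: Lump 3 (see lump3_center). Origin: centre of its underside as it stands at the start.
- cup1: Handleless amber glass tea cup, empty, 0.2 kg, round: 90 mm across the rim and 52 mm high, wall 4 mm, 60 mm across the foot, inner floor 5 mm above the counter. Origin: centre of the underside, z up; its yaw means nothing.
- cup2: Handleless amber glass tea cup, empty, 0.2 kg, round: 90 mm across the rim and 52 mm high, wall 4 mm, 60 mm across the foot, inner floor 5 mm above the counter. Origin: centre of the underside, z up; its yaw means nothing.
- spoon: Loose steel teaspoon, 140 mm long, lying crosswise on the counter near the robot. Bystander. Origin: near its middle, on the underside.
- creamer: Loose white ceramic milk jug, 75 mm high, 72 mm across, with a handle on its +y side reaching 62 mm from the axis. Bystander. Origin: centre of the underside.
- honey: Loose closed jar of amber glass, 64 mm across, 85 mm high, at the back. Bystander. Origin: centre of the underside.
- tea_tin: Loose round steel tea tin, 75 mm across, 110 mm high, at the back. Bystander. Origin: centre of the underside.
- teapot: Loose glass teapot, 132 mm across, 130 mm high, spout to its -y and handle to its +y, each reaching about 105 mm from the axis, to the robot's left. Bystander. A cream kettle is fixed beyond it, a white milk frother (176 mm high) and a toaster at the counter's right end. Origin: centre of the underside.
There are look-alikes about, which are no part of the job. What is shaped like the cup2 but blue is not meant. What is shaped like the tongs but yellow is not meant.

How it is judged:
By the outcome, as a careful person would: the job done as asked, in the order asked, and still so for the second after the job is handed in, with the robot touching nothing.
It also fails if it takes over 58 s, if anything falls off the work surface, if the arm or the gripper's body presses on something with over 40 N, if the wrist force passes 120 N, or if a joint passes its speed limit or range.

## Working session

There is one attempt and no reset: what is moved stays moved. The work goes in short steps, Python scripts to look and compute and a shell command to move; the robot and the scene stay as the last step left them, time stands still between calls to the robot, and variables do not carry over. Pictures are saved under pics/ and viewed, at most 10 in all, crops included, and the job is handed in when it is done.

```bash
mkdir -p pics; python3 - <<'E'
from cell import status, optics
import cv2,numpy as np
s=status.observe();print(s)
for n in ["scene","side","wrist"]:
    c=optics.read_camera(n);cv2.imwrite(f"pics/{n}0.png",c["image"][:,:,::-1])
    print(n,{k:np.round(v,4).tolist() for k,v in c.items() if k!="image"})
E
```

```text
{'time': 0.0, 'joint_pos': array([1.08639185e+00, 3.13999267e-01, 4.49830478e-02, 1.30358181e+00,
       8.41319711e-06, 1.43123468e+00]), 'joint_velocities': array([ 0.00065883, -0.00139638, -0.00169126,  0.00060555,  0.00035506,
        0.00076951]), 'joint_torque': array([ 1.84377968e-03, -4.80614483e+01,  2.98541701e+01,  1.90363079e-02,
        6.20618198e-05, -1.52196156e-05]), 'position': array([0.19412847, 0.54070652, 0.23041117]), 'orientation': array([-2.80516691e-04,  1.71568298e-01,  9.85171816e-01, -8.56072900e-04]), 'wrist_force': array([-0.3364905 , -0.10780898, -0.30799787]), 'torque': array([-0.02343029,  0.03213313, -0.01024064]), 'gripper_force': 0.0, 'gripper_width': 0.08577800001428855}
scene {'mtx': [[506.321, 0.0, 326.4735], [0.0, 506.321, 198.4734], [0.0, 0.0, 1.0]], 'dist_coeffs': [-0.0305, 0.0, 0.0, 0.0, 0.0], 'rvec': [1.8319, 1.6488, -0.6763], 'tvec': [-0.1298, -0.3337, 1.8922]}
side {'mtx': [[452.478, 0.0, 315.144], [0.0, 452.478, 192.0101], [0.0, 0.0, 1.0]], 'dist_coeffs': [0.0007, 0.0, 0.0, 0.0, 0.0], 'rvec': [2.1403, -0.8238, 0.38], 'tvec': [-0.3441, 0.3088, 0.8448]}
wrist {'mtx': [[283.975, 0.0, 318.1413], [0.0, 283.975, 200.5259], [0.0, 0.0, 1.0]], 'dist_coeffs': [-0.0423, 0.0, 0.0, 0.0, 0.0], 'T_tool_cam': [[0.0004, -0.9552, -0.2961, 0.0767], [1.0, 0.0003, 0.0003, 0.0], [-0.0002, -0.2961, 0.9552, -0.1418], [0.0, 0.0, 0.0, 1.0]]}
```

View pics/scene0.png

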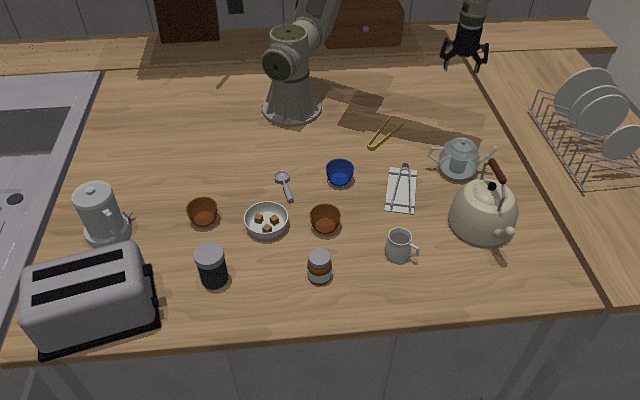

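View pics/side0.png

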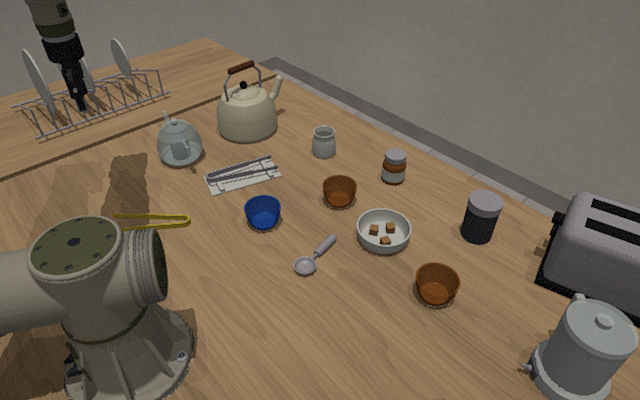

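The scene view shows the steel tongs on the white rest at (401,190) and the look-alike yellow tongs at (385,133). The amber cups are at (202,212) and (325,221), the look-alike blue cup at (340,173), and the bowl with its lumps at (266,221). I choose the steel tongs and the amber cups, and check them in one crop.

```bash
cat > h.py <<'E'
from cell import status, optics
import cv2,numpy as np
from scipy.spatial.transform import Rotation as R
def toolT(s=None):
    s=s or status.observe();q=s["orientation"];T=np.eye(4)
    T[:3,:3]=R.from_quat([q[1],q[2],q[3],q[0]]).as_matrix();T[:3,3]=s["position"];return T
def cam(n,s=None):
    T=toolT() if n=="wrist" else None
    c=optics.read_camera(n)
    if n=="wrist": c["M"]=T@c["T_tool_cam"]
    else:
        M=np.eye(4);Rm=cv2.Rodrigues(np.array(c["rvec"]))[0];M[:3,:3]=Rm.T;M[:3,3]=-Rm.T@np.ravel(c["tvec"]);c["M"]=M
    return c
def plane(c,px,z):
    p=cv2.undistortPoints(np.array(px,float).reshape(-1,1,2),np.array(c["mtx"]),np.array(c["dist_coeffs"])).reshape(-1,2)
    d=np.c_[p,np.ones(len(p))]@c["M"][:3,:3].T;o=c["M"][:3,3]
    return o+d*((z-o[2])/d[:,2])[:,None]
def proj(c,P):
    Mi=np.linalg.inv(c["M"]);return cv2.projectPoints(np.array(P,float).reshape(-1,1,3),cv2.Rodrigues(Mi[:3,:3])[0],Mi[:3,3],np.array(c["mtx"]),np.array(c["dist_coeffs"]))[0].reshape(-1,2)
def blobs(m,lo=20):
    n,l,st,ce=cv2.connectedComponentsWithStats(m.astype(np.uint8)*255)
    return [(st[i],ce[i],l==i) for i in range(1,n) if st[i][4]>=lo]
E
python3 - <<'E'
from h import *
S=cam("scene");D=cam("side")
for n,c in(("scene",S),("side",D)):
    hsv=cv2.cvtColor(c["image"],cv2.COLOR_RGB2HSV)
    m=(hsv[...,0]<16)&(hsv[...,1]>165)&(hsv[...,2]>40)
    for st,ce,b in blobs(m,40):
        if st[0]>480 or st[1]<100: continue
        print(n,"amber",st,np.round(ce),np.round(plane(c,[ce],.026)[0],3))
    m=(hsv[...,1]<45)&(hsv[...,2]>150)
    for st,ce,b in blobs(m,150): print(n,"white",st,np.round(ce),np.round(plane(c,[ce],.02)[0],3))
a=cv2.resize(S["image"][140:240,180:430],None,fx=3.2,fy=3.2,interpolation=cv2.INTER_CUBIC)
b=cv2.resize(D["image"][140:260,190:440],None,fx=2.2,fy=2.2,interpolation=cv2.INTER_CUBIC)
o=np.zeros((a.shape[0]+b.shape[0],800,3),np.uint8);o[:a.shape[0]]=a;o[a.shape[0]:,:b.shape[1]]=b
cv2.imwrite("pics/crop.png",o[:600,:,::-1]);print(o.shape)
E
```

```text
scene amber [187 197  30  30 511] [202. 212.] [ 0.528 -0.293  0.026]
scene amber [310 204  31  30 521] [325. 219.] [0.591 0.062 0.026]
scene amber [308 261  23  15  94] [319. 269.] [0.77  0.026 0.026]
scene white [386 174  13  30 211] [391. 187.] [0.473 0.279 0.02 ]
scene white [393 176  16  29 330] [402. 192.] [0.497 0.311 0.02 ]
scene white [464 179  34  35 685] [480. 196.] [0.541 0.542 0.02 ]
scene white [ 72 180  39  27 484] [ 89. 193.] [ 0.41  -0.643  0.02 ]
scene white [501 186  14  27 185] [508. 200.] [0.565 0.622 0.02 ]
scene white [243 202  45  32 418] [266. 221.] [ 0.578 -0.109  0.02 ]
side amber [383 160  23  13 126] [394. 167.] [0.791 0.039 0.026]
side amber [323 175  34  33 703] [339. 191.] [0.606 0.066 0.026]
side amber [ 416  263   44   43 1225] [436. 284.] [ 0.543 -0.287  0.026]
side white [217 175  53  16 342] [241. 182.] [0.442 0.275 0.02 ]
side white [357 208  55  38 618] [383. 231.] [ 0.584 -0.106  0.02 ]
(584, 800, 3)
```

View pics/crop.png

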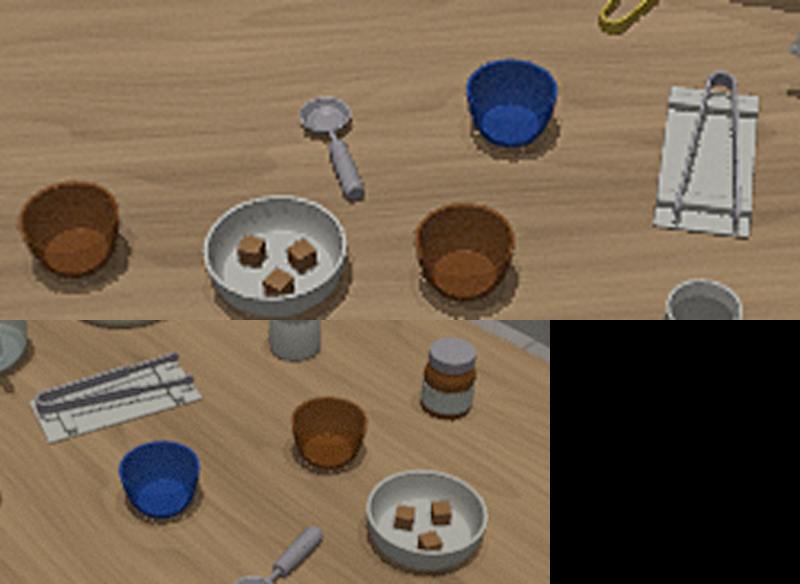

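The steel tongs lie bow towards the robot (bow at about (405,167) in the scene view) with their tips pointing away. The amber cups and the three lumps are as expected. I'll look at the row with the wrist camera first.

```bash
python3 -m creep '{"xyz":[[-536,-498,-40],[-536,-498,-40],[-536,-498,-40],[-536,-498,-40],[-536,-498,-40],[-536,-498,-40],[-536,-498,-40],[-536,-498,-40],[-536,-498,-40],[-536,-498,-40],[-536,-498,-40],[-536,-498,-40],[-536,-498,-40],[-536,-498,-40],[-536,-498,-40],[-536,-498,-40],[-536,-498,-40],[-536,-498,-40],[-536,-498,-40]],"twist":[[0,0,-20],[0,0,-20],[0,0,-20],[0,0,-20],[0,0,-20],[0,0,-20],[0,0,-20],[0,0,-20],[0,0,-20],[0,0,-20],[0,0,-20],[0,0,-20],[0,0,-20],[0,0,-20],[0,0,-20],[0,0,-20],[0,0,-20],[0,0,-20],[0,0,-20]]}'
python3 - <<'E'
from h import *
c=cam("wrist");s=status.observe();print(s["time"],s["position"],s["joint_pos"])
np.save("w1.npy",dict(c,),allow_pickle=True)
cv2.imwrite("pics/w1.png",c["image"][:,:,::-1])
E
```

```text
time: 2.15
position: [0.5299, -0.1073, 0.2715]
orientation: [-0.0, -0.003, 1.0, 0.0]
wrist_force: [-0.2, -0.5, 0.9]
gripper_width: 0.0855
gripper_force: 0.0
2.2 [ 0.53003299 -0.10734869  0.27159012] [-3.48421966e-01  2.38067015e-01  4.31039161e-02  1.37572712e+00
  2.09304912e-04 -3.54498578e-01]
```

View pics/w1.png

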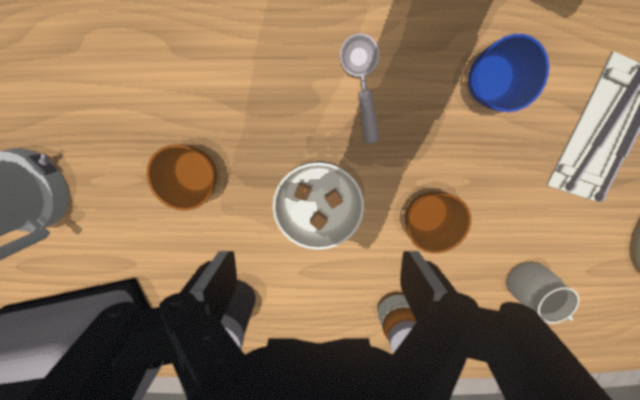

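The wrist view shows the amber cups at (181,177) and (438,221), the bowl at (318,205), lumps at (303,190), (334,198) and (318,221), the blue cup at (509,73), and the rest with the tongs at (600,130). Measuring these now.

```bash
python3 - <<'E'
from h import *
c=np.load("w1.npy",allow_pickle=True).item()
hsv=cv2.cvtColor(c["image"],cv2.COLOR_RGB2HSV);H,S,V=[hsv[...,i].astype(int) for i in range(3)]
for x,y in [(181,177),(438,221),(303,190),(334,198),(350,225),(250,205)]: print((x,y),hsv[y,x])
m=((H<16)&(S>165)&(V>40))
for st,ce,b in blobs(m,60):
    if not(120<ce[1]<260): continue
    ct=cv2.convexHull(np.argwhere(b)[:,::-1].astype(np.int32))[:,0]
    P=plane(c,ct,.052)[:,:2].astype(np.float32)
    print("cup",ce.round(),cv2.minEnclosingCircle(P))
roi=np.zeros_like(m);cv2.circle(t:=roi.astype(np.uint8),(318,205),55,1,-1);roi=t>0
bw=roi&(S<70)&(V>70)
st,ce,b=max(blobs(bw),key=lambda q:q[0][4])
P=plane(c,cv2.convexHull(np.argwhere(b)[:,::-1].astype(np.int32))[:,0],.04)[:,:2].astype(np.float32)
print("bowl",ce,cv2.minEnclosingCircle(P))
cv2.circle(t:=np.zeros(m.shape,np.uint8),(318,205),34,1,-1)
lm=(t>0)&(S>85)
for st,ce,b in blobs(lm,30):
    ct=cv2.findContours(b.astype(np.uint8),0,1)[0][0][:,0]
    P=(plane(c,ct,.022)[:,:2]*1000).astype(np.float32)
    top=b&(V>np.percentile(V[b],40))
    print("lump",st,ce.round(1),cv2.minAreaRect(P),(plane(c,[ce],.02)*1000).round(1))
a=cv2.resize(c["image"][155:255,265:375],None,fx=5,fy=5,interpolation=cv2.INTER_CUBIC)
cv2.imwrite("pics/bowl.png",a[:,:,::-1])
E
```

```text
(181, 177) [ 13 185 157]
(438, 221) [ 13 195 148]
(303, 190) [ 15 132 131]
(334, 198) [ 14 132 131]
(350, 225) [ 21  27 121]
(250, 205) [ 16 111 188]
cup [182. 177.] ((0.533770740032196, -0.285640686750412), 0.04668470099568367)
cup [437. 222.] ((0.5952579975128174, 0.056770194321870804), 0.0472591258585453)
bowl [317.74717244 205.55785627] ((0.5790993571281433, -0.10702863335609436), 0.06452705711126328)
lump [295 183  16  17 183] [302.5 191.2] ((561.017578125, -128.8136749267578), (18.203996658325195, 21.7078800201416), 67.85882568359375) [[ 561.3 -129.    20. ]]
lump [326 190  16  18 189] [333.3 198.3] ((571.152587890625, -84.81571960449219), (21.845714569091797, 19.337615966796875), 33.995521545410156) [[571.8 -84.5  20. ]]
lump [311 212  16  18 183] [318.4 220.3] ((604.97412109375, -105.94029235839844), (20.45850372314453, 21.269811630249023), 47.618289947509766) [[ 605.9 -105.8   20. ]]
```

View pics/bowl.png

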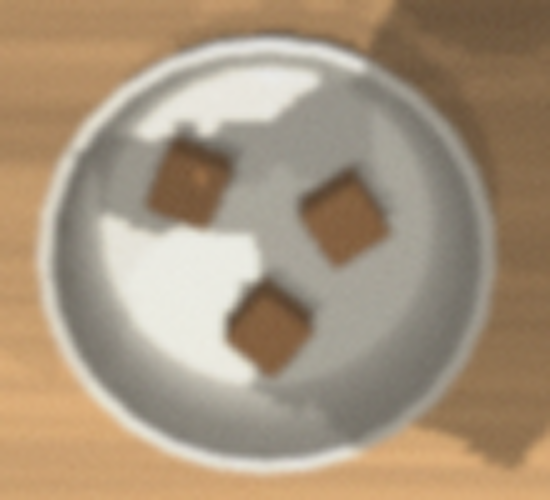

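Two measurements agree on the row, so I'm moving over the tongs.

```bash
python3 -m creep '{"xyz":[[75,410,50],[75,410,50],[75,410,50],[75,410,50],[75,410,50],[75,410,50],[75,410,50],[75,410,50],[75,410,50],[75,410,50],[75,410,50],[75,410,50]],"twist":[[0,0,25],[0,0,25],[0,0,25],[0,0,25],[0,0,25],[0,0,25],[0,0,25],[0,0,25],[0,0,25],[0,0,25],[0,0,25],[0,0,25]]}'
python3 - <<'E'
from h import *
c=cam("wrist");np.save("w2.npy",c,allow_pickle=True)
cv2.imwrite("pics/w2.png",c["image"][:,:,::-1])
E
```

```text
time: 3.4
position: [0.4535, 0.3005, 0.2217]
orientation: [0.0, 0.214, 0.977, -0.0]
wrist_force: [0.3, 0.5, 0.1]
gripper_width: 0.0852
gripper_force: 0.0
```

View pics/w2.png

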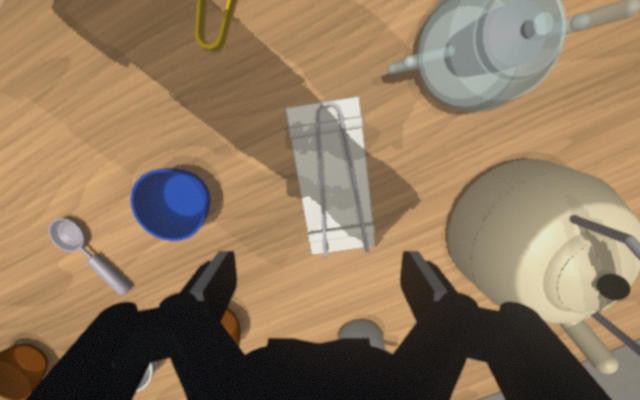

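The bow end is at (330,105), the tips at (325,252) and (368,248), and the rest's corners at (287,108), (358,98), (373,247) and (312,254).

```bash
python3 - <<'E'
from h import *
c=np.load("w2.npy",allow_pickle=True).item()
b=plane(c,[(330,103)],.03)[0];t=plane(c,[(325,254),(368.5,250)],.029)
print(b,t,np.linalg.norm(t[0]-t[1]),np.linalg.norm(t.mean(0)-b))
d=t.mean(0)-b;d/=np.linalg.norm(d);print("yaw",np.degrees(np.arctan2(d[1],d[0])),"grip",b+d*.093)
# arm lines at mid sections
r=plane(c,[(287,108),(358,98),(373,247),(312,254)],.012);print("rest",r.mean(0),[np.degrees(np.arctan2(*(r[j]-r[i])[1::-1])) for i,j in((0,3),(1,2))],np.linalg.norm(r[3]-r[0]),np.linalg.norm(r[1]-r[0]))
g=b+d*.093
T=c["M"]@np.linalg.inv(c["T_tool_cam"]);print("tool",T[:3,3],np.degrees(np.arctan2(-T[1,0],-T[0,0])), "grip in tool mm",(T[:3,:3].T@(g-T[:3,3])*1000).round(1))
a=cv2.resize(c["image"][90:270,270:390],None,fx=3.3,fy=3.3,interpolation=cv2.INTER_CUBIC)
cv2.imwrite("pics/t2.png",a[:,:,::-1])
E
```

```text
[0.37984588 0.3490589  0.03      ] [[0.54856461 0.26667844 0.029     ]
 [0.56713841 0.32068849 0.029     ]] 0.057114542794582085 0.18642275661872024
yaw -17.280296927838958 grip [0.46864686 0.32143397 0.02950113]
rest [0.46897953 0.31449927 0.012     ] [np.float64(-16.320425841415336), np.float64(-16.338241609065737)] 0.19377147742979117 0.08427354283616065
tool [0.45353619 0.30052291 0.221652  ] -24.754020230951824 grip in tool mm [ -4.9  25.3 192.2]
```

View pics/t2.png

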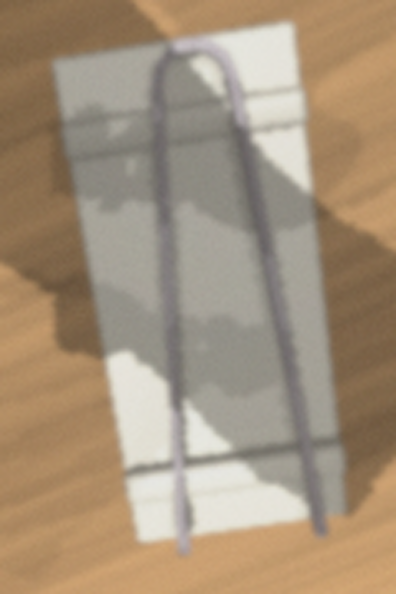

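```bash
python3 -m creep '{"xyz":[[-8,26,45],[-8,26,90],[-8,26,135],[-8,26,165],[-8,26,190],[-8,26,205],[-8,26,214],[-8,26,218],[-8,26,218],[-8,26,218]],"twist":[[0,0,-7.5],[0,0,-7.5],[0,0,-7.5],[0,0,-7.5],[0,0,-7.5],[0,0,-7.5],[0,0,-7.5],[0,0,-7.5],[0,0,-7.5],[0,0,-7.5]]}' && python3 -m creep '{"xyz":[[0,0,0],[0,0,0],[0,0,0],[0,0,0],[0,0,0],[0,0,0],[0,0,0],[0,0,0]],"twist":[[0,0,0],[0,0,0],[0,0,0],[0,0,0],[0,0,0],[0,0,0],[0,0,0],[0,0,0]]}' 35
```

```text
time: 4.45
position: [0.4728, 0.3214, 0.0044]
orientation: [0.001, 0.15, 0.989, 0.001]
wrist_force: [-0.1, -0.5, 0.5]
gripper_width: 0.0852
gripper_force: 0.0
time: 5.25
position: [0.473, 0.3222, 0.0049]
orientation: [0.001, 0.15, 0.989, 0.001]
wrist_force: [-0.9, 0.3, 7.3]
gripper_width: 0.0355
gripper_force: 8.5
```

```bash
python3 -m creep '{"xyz":[[0,0,-10],[0,0,-30],[0,0,-65],[0,0,-105],[0,0,-145],[0,0,-170],[0,0,-170],[0,0,-170]],"twist":[[0,0,0],[0,0,0],[0,0,0],[0,0,0],[0,0,0],[0,0,0],[0,0,0],[0,0,0]]}'
python3 - <<'E'
from h import *
c=cam("wrist");np.save("w3.npy",c,allow_pickle=True)
cv2.imwrite("pics/w3.png",c["image"][:,:,::-1])
# predicted tips for zoff
for z in (-.03,-.025,-.019,-.01):
    M=np.array(c["T_tool_cam"]);c2=dict(c,M=M)
    print(z,proj(c2,[(-.105,-.016,z),(-.105,.016,z),(-.097,0,z),(.093,0,z)]).round(1).tolist())
E
```

```text
time: 6.05
position: [0.472, 0.3214, 0.1738]
orientation: [0.0, 0.15, 0.989, 0.0]
wrist_force: [-1.0, -1.2, -1.5]
gripper_width: 0.0352
gripper_force: 6.4
-0.03 [[290.5, 440.8], [345.2, 440.8], [317.9, 431.9], [317.9, 66.3]]
-0.025 [[291.2, 432.0], [344.5, 432.0], [317.9, 423.1], [317.9, 68.4]]
-0.019 [[292.0, 422.0], [343.7, 422.0], [317.9, 413.2], [317.9, 70.6]]
-0.01 [[293.2, 408.1], [342.6, 408.1], [317.9, 399.4], [317.9, 73.6]]
```

View pics/w3.png

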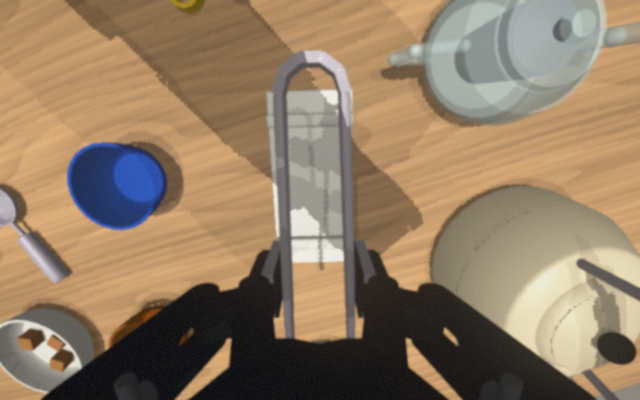

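Tongs are held centred: arms at columns 281 and 350, bow at row 52, with the tips hidden behind the gripper. From the bow position, the tips lie at about tool x = -93 mm. Next I swing to above lump A.

```bash
cat >> h.py <<'E'
OFF=np.array([-.093,.002,-.019])
def Rt(phi,th):
    f,t=np.radians([phi,th]);x=-np.array([np.cos(t)*np.cos(f),np.cos(t)*np.sin(f),-np.sin(t)])
    z=-np.array([np.sin(t)*np.cos(f),np.sin(t)*np.sin(f),np.cos(t)]);return np.c_[x,np.cross(z,x),z]
def go(tip,phi,th,off=None,T=None):
    off=OFF if off is None else np.array(off)
    T=toolT() if T is None else T;G=np.eye(4);G[:3,:3]=Rt(phi,th);G[:3,3]=np.array(tip)-G[:3,:3]@off
    D=np.linalg.inv(T)@G
    print("xyz",(D[:3,3]*1000).round(1),"twist",np.degrees(R.from_matrix(D[:3,:3]).as_rotvec()).round(1),"TCP",G[:3,3].round(3));return G
E
python3 - <<'E'
from h import *
s=status.observe();T=toolT(s);print(s["joint_pos"])
G=go((.5615,-.129,.12),-115,55,T=T)
E
```

```text
[ 4.57143675e-01  3.27917329e-01 -7.85005315e-02  1.16562922e+00
  6.23519404e-05  7.58285979e-01]
xyz [-226.9 -334.4  -12.7] twist [-46.6  40.6  89.3] TCP [ 0.589 -0.066  0.185]
```

```bash
python3 -m creep '{"xyz":[[-227,-334,-13],[-227,-334,-13],[-227,-334,-13],[-227,-334,-13],[-227,-334,-13],[-227,-334,-13],[-227,-334,-13],[-227,-334,-13],[-227,-334,-13],[-227,-334,-13],[-227,-334,-13],[-227,-334,-13],[-227,-334,-13],[-227,-334,-13],[-227,-334,-13],[-227,-334,-13]],"twist":[[-47,41,89],[-47,41,89],[-47,41,89],[-47,41,89],[-47,41,89],[-47,41,89],[-47,41,89],[-47,41,89],[-47,41,89],[-47,41,89],[-47,41,89],[-47,41,89],[-47,41,89],[-47,41,89],[-47,41,89],[-47,41,89]]}'
python3 - <<'E'
from h import *
s=status.observe();T=toolT(s);print(s["joint_pos"])
tip=T[:3,3]+T[:3,:3]@OFF;print("tip pred",tip);G=go((.5615,-.129,.12),-115,55,T=T)
o=[]
for n in("scene","side"):
    c=cam(n);np.save(f"{n}4.npy",c,allow_pickle=True);p=proj(c,[tip])[0];print(n,p)
    x,y=p.astype(int);x0,y0=x-50,y-60
    o.append(cv2.resize(c["image"][y0:y0+120,x0:x0+100],None,fx=4,fy=4,interpolation=cv2.INTER_CUBIC));print("origin",x0,y0)
cv2.imwrite("pics/t4.png",np.hstack(o)[:,:,::-1])
E
```

```text
time: 7.7
position: [0.5898, -0.0649, 0.1861]
orientation: [-0.25, 0.745, 0.477, 0.393]
wrist_force: [-0.2, -0.4, -1.0]
gripper_width: 0.0351
gripper_force: 6.4
[-0.67938941  0.49407905 -0.14988518  1.26757505  0.92718693  1.15062874]
tip pred [ 0.56321123 -0.12776862  0.12014171]
xyz [-1.3 -0.6 -0.5] twist [-0.1 -0.6  0.3] TCP [ 0.589 -0.066  0.185]
scene [256.15253162 193.08287668]
origin 206 133
side [388.56831887 207.86960065]
origin 338 147
```

View pics/t4.png

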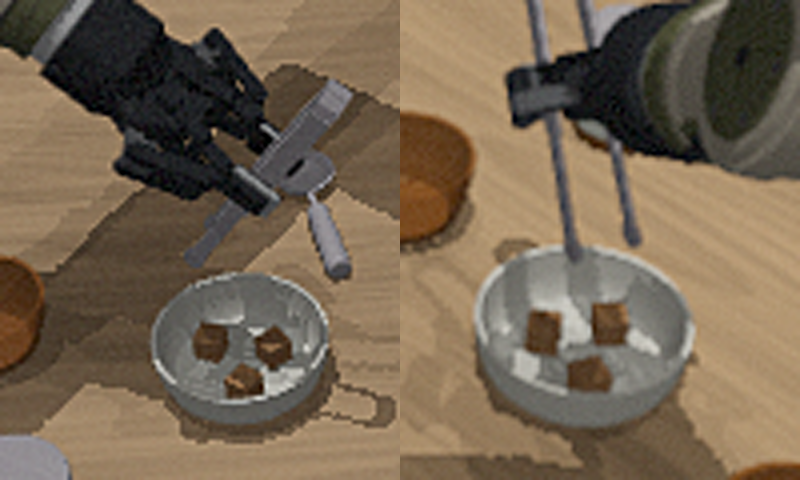

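The side view shows the pads at about (381.5,210) and (396,207), midpoint (388.8,208.5) against a prediction of (388.6,207.9). The scene view shows the front pad at about (253.5,197). I'll check that and the lumps numerically.

```bash
python3 - <<'E'
from h import *
T=toolT();tip=T[:3,3]+T[:3,:3]@OFF;y=T[:3,1]
L={"A":(.561,-.129,.016),"B":(.5715,-.0847,.016),"C":(.6055,-.106,.016)}
for n in("scene","side"):
    c=np.load(f"{n}4.npy",allow_pickle=True).item()
    print(n,"pads",proj(c,[tip+.018*y,tip-.018*y]).round(1).tolist())
    hsv=cv2.cvtColor(c["image"],cv2.COLOR_RGB2HSV)
    b=proj(c,[(.579,-.107,.02)])[0]
    t=np.zeros(hsv.shape[:2],np.uint8);cv2.circle(t,tuple(b.astype(int).tolist()),15 if n=="scene" else 20,1,-1)
    m=(t>0)&(hsv[...,1]>95)
    for k,v in L.items(): print(k,proj(c,[v])[0].round(1))
    for st,ce,bb in blobs(m,20): print("blob",st,ce.round(1),(plane(c,[ce],.016)[0]*1000).round(1))
E
```

```text
scene pads [[253.4, 197.4], [258.8, 188.8]]
A [258.9 218.2]
B [274.3 219.7]
C [267.2 229. ]
blob [254 214   9  10  71] [258.2 218.1] [ 560.6 -131.    16. ]
blob [270 215   9  10  67] [274.  219.4] [570.3 -85.4  16. ]
blob [262 224  10   8  57] [266.7 228.1] [ 602.1 -107.4   16. ]
side pads [[396.3, 206.0], [381.0, 209.4]]
A [383.9 242.1]
B [372.8 230. ]
C [389.  227.9]
blob [386 223   9  10  84] [389.9 227.3] [ 608.6 -106.1   16. ]
blob [369 225   9  11  79] [373.4 229.6] [573.6 -84.8  16. ]
blob [380 236  11   9  75] [384.8 240.4] [ 566.6 -126.8   16. ]
```

```bash
python3 - <<'E'
from h import *
go((.562,-.129,.05),-115,55);go((.562,-.129,.018),-115,55)
E
```

```text
xyz [-59.3  -0.6  39.3] twist [-0.1 -0.6  0.3] TCP [ 0.589 -0.066  0.115]
xyz [-85.7  -0.7  57.4] twist [-0.1 -0.6  0.3] TCP [ 0.589 -0.066  0.083]
```

```bash
python3 -m creep '{"xyz":[[-20,0,13],[-40,0,26],[-59,-1,39],[-68,-1,45],[-76,-1,51],[-82,-1,55],[-86,-1,57],[-86,-1,57],[-86,-1,57]],"twist":[[0,0,0],[0,0,0],[0,0,0],[0,0,0],[0,0,0],[0,0,0],[0,0,0],[0,0,0],[0,0,0]]}'
python3 - <<'E'
from h import *
T=toolT();tip=T[:3,3]+T[:3,:3]@OFF;print(tip)
o=[]
for n in("scene","side"):
    c=cam(n);p=proj(c,[(.565,-.12,.03)])[0]
    x,y=p.astype(int);x0,y0=x-40,y-40
    o.append(cv2.resize(c["image"][y0:y0+80,x0:x0+80],None,fx=5,fy=5,interpolation=cv2.INTER_CUBIC));print("origin",x0,y0)
cv2.imwrite("pics/t5.png",np.hstack(o)[:,:,::-1])
E
```

```text
time: 8.7
position: [0.5885, -0.0663, 0.0836]
orientation: [-0.25, 0.745, 0.477, 0.394]
wrist_force: [-1.2, 0.0, -0.3]
gripper_width: 0.0349
gripper_force: 6.4
[ 0.56176552 -0.12914391  0.01765654]
origin 221 175
origin 342 194
```

View pics/t5.png

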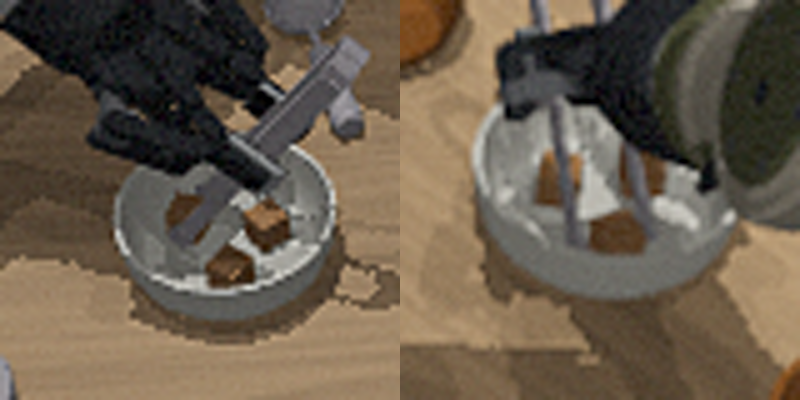

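In the side view the pads at about (377,242) and (390,238) straddle lump A. That was the tenth picture, so all further checks are numeric.

```bash
python3 -m creep '{"xyz":[[0,0,0],[0,0,0],[0,0,0],[0,0,0],[0,0,0],[0,0,0]],"twist":[[0,0,0],[0,0,0],[0,0,0],[0,0,0],[0,0,0],[0,0,0]]}' 27 
python3 -m creep '{"xyz":[[8,0,-6],[21,0,-14],[41,0,-29],[60,0,-42],[78,0,-55],[78,0,-55]],"twist":[[0,0,0],[0,0,0],[0,0,0],[0,0,0],[0,0,0],[0,0,0]]}'
python3 - <<'E'
from h import *
T=toolT();tip=T[:3,3]+T[:3,:3]@OFF;print(tip)
for n in("scene","side"):
    c=cam(n);hsv=cv2.cvtColor(c["image"],cv2.COLOR_RGB2HSV)
    print(n,"tip",proj(c,[tip])[0].round(1),"A",proj(c,[(.562,-.129,.016)])[0].round(1))
    for P,r in((tip,12),((.579,-.107,.02),16)):
        b=proj(c,[P])[0];t=np.zeros(hsv.shape[:2],np.uint8);cv2.circle(t,tuple(b.astype(int).tolist()),r,1,-1)
        m=(t>0)&(hsv[...,1]>110)&(hsv[...,2]<175)
        for st,ce,bb in blobs(m,15): print("blob",st,ce.round(1),(plane(c,[ce],P[2])[0]*1000).round(1))
go((.534,-.286,.13),-115,55)
E
```

```text
time: 9.4
position: [0.5885, -0.0662, 0.0835]
orientation: [-0.25, 0.745, 0.477, 0.394]
wrist_force: [-0.1, 0.1, 3.7]
gripper_width: 0.0286
gripper_force: 58.8
time: 10.0
position: [0.5887, -0.068, 0.1823]
orientation: [-0.248, 0.745, 0.478, 0.394]
wrist_force: [0.6, 0.8, -1.2]
gripper_width: 0.0286
gripper_force: 59.0
[ 0.5622381  -0.13102657  0.11641461]
scene tip [255.1 193.9] A [258.9 218.4]
blob [249 189   9  10  33] [252.7 192.1] [ 554.4 -137.5  116.4]
blob [270 215   9  10  65] [273.9 219.5] [574.4 -85.5  20. ]
blob [262 224  10   8  56] [266.7 228.1] [ 605.6 -107.1   20. ]
side tip [389.2 210.1] A [384.2 241.9]
blob [384 205  11  13  98] [389.  211.2] [ 559.  -133.   116.4]
blob [386 223   9  10  83] [389.9 227.4] [ 605.  -108.6   20. ]
blob [370 225   8  11  76] [373.5 229.5] [570.7 -87.3  20. ]
xyz [ -72.8   41.4 -134.3] twist [-0.  -0.5  0.3] TCP [ 0.561 -0.223  0.195]
```

```bash
python3 -m creep '{"xyz":[[-18,10,-33],[-36,20,-67],[-55,31,-101],[-73,41,-134],[-73,41,-134],[-73,41,-134]],"twist":[[0,0,0],[0,0,0],[0,0,0],[0,0,0],[0,0,0],[0,0,0]]}'
python3 - <<'E'
from h import *
T=toolT();tip=T[:3,3]+T[:3,:3]@OFF;print(tip)
for n in("scene","side"):
    c=cam(n);hsv=cv2.cvtColor(c["image"],cv2.COLOR_RGB2HSV)
    b=proj(c,[tip])[0];t=np.zeros(hsv.shape[:2],np.uint8);cv2.circle(t,tuple(b.astype(int).tolist()),12,1,-1)
    print(n,b.round(1))
    for st,ce,bb in blobs((t>0)&(hsv[...,1]>110)&(hsv[...,1]<165)&(hsv[...,2]<175),15): print("blob",st,ce.round(1))
    m=(hsv[...,0]<16)&(hsv[...,1]>165)&(hsv[...,2]>40);b=proj(c,[(.535,-.287,.03)])[0]
    for st,ce,bb in blobs(m,100):
        if np.hypot(*(ce-b))<25: print("cup",st,ce.round(1), proj(c,[(.535,-.287,.052),(.535,-.287,.0)]).round(1).tolist())
go((.533,-.290,.018),-115,55)
E
```

```text
time: 10.7
position: [0.5605, -0.223, 0.1925]
orientation: [-0.251, 0.746, 0.475, 0.393]
wrist_force: [0.4, 0.1, -1.1]
gripper_width: 0.0282
gripper_force: 59.3
[ 0.53346282 -0.28563624  0.12642384]
scene [198.8 188. ]
blob [194 182   6  11  23] [195.6 186. ]
blob [196 196  10   3  15] [200.7 196.8]
cup [186 197  31  30 542] [202.3 211.4] [[202.6, 207.1], [205.5, 219.4]]
side [441.  252.7]
blob [435 246  13  15 132] [440.9 252.9]
cup [ 416  263   44   43 1310] [436.2 283.6] [[435.7, 277.7], [431.6, 293.6]]
xyz [-93.7   2.1  57.7] twist [-0.1 -0.6  0.1] TCP [ 0.56  -0.227  0.083]
```

```bash
python3 - <<'E'
from h import *
S=cam("scene");D=cam("side")
for name,p0 in(("cup1",(.535,-.287,.047)),("cup2",(.595,.060,.047))):
    p=np.array(p0);u=[]
    for c in(S,D):
        hsv=cv2.cvtColor(c["image"],cv2.COLOR_RGB2HSV);m=(hsv[...,0]<16)&(hsv[...,1]>165)&(hsv[...,2]>40)
        b=proj(c,[p])[0]
        st,ce,_=max([q for q in blobs(m,100) if np.hypot(*(q[1]-b))<25],key=lambda q:q[0][4]);u.append(st[0]+(st[2]-1)/2)
    for _ in range(4):
        f=lambda q:np.array([proj(S,[q])[0][0],proj(D,[q])[0][0]])
        J=np.c_[[(f(p+d)-f(p))/.001 for d in np.eye(3)[:2]*.001]].T
        p[:2]+=np.linalg.solve(J,np.array(u)-f(p))
    print(name,p,u)
E
```

```text
cup1 [ 0.53498892 -0.2924156   0.047     ] [np.float64(201.0), np.float64(437.5)]
cup2 [0.60110649 0.06026633 0.047     ] [np.float64(325.0), np.float64(339.5)]
```

```bash
python3 -m creep '{"xyz":[[-22,2,14],[-45,2,28],[-62,2,38],[-75,2,46],[-84,2,51],[-90,2,55],[-94,2,58],[-94,2,58],[-94,2,58]],"twist":[[0,0,0],[0,0,0],[0,0,0],[0,0,0],[0,0,0],[0,0,0],[0,0,0],[0,0,0],[0,0,0]]}'
python3 - <<'E'
from h import *
T=toolT();print(T[:3,3]+T[:3,:3]@OFF)
E
```

```text
time: 11.8
position: [0.5609, -0.228, 0.0843]
orientation: [-0.25, 0.745, 0.477, 0.394]
wrist_force: [0.1, 0.1, -0.9]
gripper_width: 0.029
gripper_force: 59.3
[ 0.53412368 -0.29086412  0.01834675]
```

```bash
python3 -m creep '{"xyz":[[-1,0,0.7],[-1,0,0.7],[-1,0,0.7]],"twist":[[0,0,0],[0,0,0],[0,0,0]]}'
python3 -m creep '{"xyz":[[0,0,0],[0,0,0],[0,0,0],[0,0,0],[0,0,0],[0,0,0]],"twist":[[0,0,0],[0,0,0],[0,0,0],[0,0,0],[0,0,0],[0,0,0]]}' 35
python3 -m creep '{"xyz":[[8,0,-5.7],[25,0,-17],[50,0,-35],[82,0,-57],[98,0,-69],[98,0,-69]],"twist":[[0,0,0],[0,0,0],[0,0,0],[0,0,0],[0,0,0],[0,0,0]]}'
python3 - <<'E'
from h import *
s=status.observe();T=toolT(s);tip=T[:3,3]+T[:3,:3]@OFF;print(tip,s["joint_pos"])
for n in("scene","side"):
    c=cam(n);hsv=cv2.cvtColor(c["image"],cv2.COLOR_RGB2HSV)
    print(n,"exp pads",proj(c,[tip+.018*T[:3,1],tip-.018*T[:3,1]]).round(1).tolist(),"exp lump",proj(c,[(.534,-.291,.015)])[0])
    for P,r in((tip,10),((.534,-.291,.018),10)):
        b=proj(c,[P])[0];t=np.zeros(hsv.shape[:2],np.uint8);cv2.circle(t,tuple(b.astype(int).tolist()),r,1,-1)
        m=(t>0)
        for st,ce,bb in blobs(m&(hsv[...,1]<45)&(hsv[...,2]<150),5): print("grey",st,ce.round(1))
        for st,ce,bb in blobs(m&(hsv[...,1]>110)&(hsv[...,1]<165)&(hsv[...,2]<175),10): print("tan",st,ce.round(1))
        x,y=b.astype(int); 
    print("S\n",hsv[y-10:y+9:2,x-14:x+15:2,1]); print("V\n",hsv[y-10:y+9:2,x-14:x+15:2,2])
go((.6055,-.106,.12),46,55,T=T)
E
```

```text
time: 12.1
position: [0.5608, -0.2281, 0.0829]
orientation: [-0.25, 0.745, 0.477, 0.394]
wrist_force: [0.3, 0.0, 0.8]
gripper_width: 0.0285
gripper_force: 59.4
time: 12.7
position: [0.5606, -0.2278, 0.0826]
orientation: [-0.25, 0.745, 0.477, 0.393]
wrist_force: [0.1, -0.4, -0.9]
gripper_width: 0.035
gripper_force: 6.1
time: 13.3
position: [0.5607, -0.2301, 0.2064]
orientation: [-0.248, 0.745, 0.478, 0.394]
wrist_force: [0.3, 0.0, -0.9]
gripper_width: 0.0352
gripper_force: 6.1
[ 0.53416087 -0.29320941  0.14057882] [-0.9084192   0.68204465  0.19728588  1.66701733  0.82534296  0.8323866 ]
scene exp pads [[191.9, 188.9], [198.3, 180.5]] exp lump [203.32014563 215.75190536]
grey [190 176  14  15  78] [196.4 183.2]
tan [198 210  10   9  63] [202.4 214.1]
S
 [[163 207 161 160 180 157 187 189 164 190 159 165 203 201  87]
 [173 176 175 183 186 213 162 180 185 215 194 161 173 189  98]
 [205 173 224 169 131 191 175 190 176 182 168 174 180 184 120]
 [170 205 219 187 168 184 126 128 151 200 173 171 184 209 144]
 [236 211 191 190 166 143 142 131 131 138 160 169 214 163  95]
 [219 210 173 195 179 1
[... 1775 characters left out ...]
98 102 105 106 111 109 106 103 106 103 105 105  97  99]
 [ 93 101 104 108 110 114 114 111 108 107 104 104 100 103  95]
 [103 107 115 129 140 137 141 144 133 130 106 103 106  96  97]
 [112 112 138 138 138  94  85  81  93 107 140 121 101  99  99]
 [ 98 143 131 135 129  81  79  77  98 101 122 135 124  99  98]
 [107 131 139 135 112  77  87  82 108 110 107 134 140 117  96]
 [108 122 121 139 112  77  79  87 107 100  85 129 137 137  95]
 [ 94 126 124 121 130 124 114  93  82  85  89 139 137 138 104]
 [ 59 121 124 121 125  97  96 116 125 132 130 138 140 138 119]
 [ 74  76 130 122 119 128  88  91 106 118 125 122 124 123  89]]
xyz [ 20.1 -32.4  66. ] twist [132.2   0.5 -91.7] TCP [ 0.559 -0.157  0.185]
```

Lump A is in cup 1: tan blobs appear at the expected pixels in both views and the tongs came away empty. Now on to lump C.

```bash
python3 - <<'E'
from h import *
T=toolT()
g=np.array([.49,-.19,.22]);print("mid xyz",(T[:3,:3].T@(g-T[:3,3])*1000).round())
go((.6055,-.1065,.12),46,55,T=T)
E
```

```text
mid xyz [ 18. -80.  -5.]
xyz [ 22.5 -31.   63.3] twist [ 1.322e+02  1.000e-01 -9.160e+01] TCP [ 0.559 -0.157  0.185]
```

```bash
python3 -m creep '{"xyz":[[18,-80,-5],[18,-80,-5],[18,-80,-5],[18,-80,-5],[18,-80,-5],[18,-80,-5],[18,-80,-5],[18,-80,-5],[18,-80,-5],[18,-80,-5],[18,-80,-5],[18,-80,-5],[18,-80,-5],[18,-80,-5],[18,-80,-5],[18,-80,-5],[18,-80,-5],[18,-80,-5],[18,-80,-5],[18,-80,-5]],"twist":[[7,0,-4.9],[14,0,-9.7],[21,0,-14.6],[28,0,-19.4],[35,0,-24.3],[42,0,-29.1],[49,0,-34],[56,0,-38.8],[63,0,-43.7],[70,0,-48.5],[77,0,-53.4],[84,0,-58.2],[91,0,-63],[98,0,-67.9],[105,0,-72.8],[112,0,-77.6],[119,0,-82.5],[126,0,-87.3],[132,0,-91.6],[132,0,-91.6]]}'
python3 - <<'E'
from h import *
s=status.observe();T=toolT(s);print(s["joint_pos"]);go((.6055,-.1065,.12),46,55,T=T)
E
```

```text
time: 15.4
position: [0.4878, -0.1875, 0.2192]
orientation: [-0.425, -0.348, 0.816, -0.179]
wrist_force: [-0.5, 0.3, -0.1]
gripper_width: 0.035
gripper_force: 6.1
[-0.13836755  0.73692889  0.31209141  1.8456875  -0.72214664 -0.67001493]
xyz [-68.5 -30.6 -38.8] twist [0.1 0.  0.2] TCP [ 0.559 -0.157  0.185]
```

```bash
python3 -m creep '{"xyz":[[-34,-15,-19],[-68.5,-30.5,-39],[-68.5,-30.5,-39],[-68.5,-30.5,-39]],"twist":[[0,0,0],[0,0,0],[0,0,0],[0,0,0]]}'
python3 - <<'E'
from h import *
s=status.observe();T=toolT(s);tip=T[:3,3]+T[:3,:3]@OFF;print(tip,s["joint_pos"])
for n in("scene","side"):
    c=cam(n);hsv=cv2.cvtColor(c["image"],cv2.COLOR_RGB2HSV)
    print(n,"exp pads",proj(c,[tip+.018*T[:3,1],tip-.018*T[:3,1]]).round(1).tolist(),"C,B",proj(c,[(.6055,-.1065,.016),(.5715,-.085,.016)]).round(1).tolist())
    for P,r in((tip,14),((.582,-.107,.02),20)):
        b=proj(c,[P])[0];t=np.zeros(hsv.shape[:2],np.uint8);cv2.circle(t,tuple(b.astype(int).tolist()),r,1,-1);m=t>0
        if r==14:
          for st,ce,bb in blobs(m&(hsv[...,1]<45)&(hsv[...,2]<160),6): print("grey",st,ce.round(1))
        else:
          for st,ce,bb in blobs(m&(hsv[...,1]>95)&(hsv[...,2]<175),20): print("tan",st,ce.round(1),plane(c,[ce],.016)[0].round(4))
go((.6055,-.1065,.018),46,55,T=T)
E
```

```text
time: 15.8
position: [0.5614, -0.1604, 0.1827]
orientation: [-0.427, -0.345, 0.817, -0.178]
wrist_force: [0.4, 1.0, -1.0]
gripper_width: 0.0349
gripper_force: 6.1
[ 0.60793247 -0.10961196  0.11738384] [-0.08861041  0.9398907   0.60926772  1.9776151  -0.68587373 -0.61374009]
scene exp pads [[267.7, 201.1], [258.6, 208.5]] C,B [[267.0, 229.0], [274.2, 219.7]]
grey [250 191  28  25 318] [262.9 205.8]
tan [270 215   9  10  67] [274.  219.4] [ 0.5703 -0.0854  0.016 ]
tan [262 224  10   9  64] [266.6 228.3] [ 0.603  -0.1077  0.016 ]
tan [256 233  27   8  39] [269.1 238.3] [ 0.6413 -0.1016  0.016 ]
side exp pads [[387.4, 195.7], [403.5, 196.1]] C,B [[389.2, 228.0], [372.9, 230.1]]
grey [387 181  14  19 102] [392.3 188. ]
grey [403 188   6  12  32] [405.2 193.8]
tan [386 222   9  11  87] [390.  227.1] [ 0.6092 -0.1058  0.016 ]
tan [369 224   9  12  80] [373.4 229.5] [ 0.5737 -0.0846  0.016 ]
xyz [-81.8   3.4  56.6] twist [ 0.4 -0.1  0. ] TCP [ 0.559 -0.157  0.083]
```

```bash
python3 -m creep '{"xyz":[[-20,3,14],[-38,3,26],[-52,3,36],[-58,3,40],[-58,3,40]],"twist":[[0,0,0],[0,0,0],[0,0,0],[0,0,0],[0,0,0]]}'
python3 - <<'E'
from h import *
s=status.observe();T=toolT(s);tip=T[:3,3]+T[:3,:3]@OFF;print(tip)
for n in("scene","side"):
    c=cam(n);hsv=cv2.cvtColor(c["image"],cv2.COLOR_RGB2HSV)
    print(n,"exp pads",proj(c,[tip+.018*T[:3,1],tip-.018*T[:3,1]]).round(1).tolist(),"C",proj(c,[(.6055,-.1065,.016)])[0])
    x,y=proj(c,[tip])[0].astype(int)
    np.save(f"{n}6.npy",c,allow_pickle=True)
    print(x-16,y-10);print(hsv[y-10:y+12,x-16:x+17,2])
go((.6055,-.1065,.018),46,55,T=T)
E
```

```text
time: 16.4
position: [0.5589, -0.1582, 0.1168]
orientation: [-0.425, -0.345, 0.818, -0.179]
wrist_force: [-0.6, -0.3, -0.3]
gripper_width: 0.0352
gripper_force: 6.1
[ 0.60565004 -0.10732089  0.05163647]
scene exp pads [[270.2, 216.9], [261.4, 224.3]] C [267.04073298 228.97203049]
249 210
[[ 97 106  82  64  80 106 113 118 113 116 116 114 130 138 143  64  67  79
  113 146 145 137 138 135 136 125 128 113 114 110 110 103 103]
 [ 87  99 105  67  61 110  92 124 126 121 121 119 140 148 135 104  64  59
   83 167 153 149 145 143 145 139 120 118 119 114 115 111 109]
 [ 90  92 110  95  65  74 114 129 130 136 129 129 133 129 147 171 131  60
   63 147 200 195 179 169 154 147 129 126 126 123 120 114 111]
 [ 86  99  92 124  89  57 106 115 146 149 132 153 176 168 166 169 182  61
   54  68 129 194 186 186 187 183 144 128 130 121 120 123 115]
 [ 89 104 112 127  99  58  59  88 148 188 186 162 161 165 159 164 173 123
   60  68  61 132 172 171 177 122 138 168 153 131 130 122 116]
 [ 93  84 109 119 143 112  58  66 149 192 185 182 159 158 163 164 169 153
   55  59  71  55 160 111  98  61  53 144 165 159 14
[... 4677 characters left out ...]
04 107 105 100
  114 116 103  94 102 100 104 100  93  90 110 116 110 106 112]
 [ 63  94 142 131 106  90  98  96  98  96 106  83  93 137 134 130 129 130
  131 144 133  90 104 107 102  97  95 104 116 120 114 110 111]
 [ 70  85 105 106 119 143 131  93 100  98 100  86  84 119 134 128 127 123
  129 132 134 100 103  99 103 100 100 102 121 123 121 115 115]
 [ 72  70  75  65 120 170 129  95 100  98  98  82  69 107 138 130 126 126
  120 122 115 104  98 100  99  93  98  98 100 114 124 118 111]
 [ 71  78  92  90 133 152  89  96  97  97  97  87  58  90 117 110 109 104
   97  97  90  89  94 102 101 103  96 101  98 118 125 116 111]]
xyz [-27.8   0.4  18.7] twist [ 0.2  0.1 -0.1] TCP [ 0.559 -0.157  0.083]
```

Pads in the side view are at about (384,217) and (399,217.5), as predicted. I'm lowering onto lump C and closing.

```bash
python3 -m creep '{"xyz":[[-10,0,7],[-19,0,13],[-25,0,17],[-28,0,19],[-28,0,19],[-28,0,19]],"twist":[[0,0,0],[0,0,0],[0,0,0],[0,0,0],[0,0,0],[0,0,0]]}'
python3 -m creep '{"xyz":[[0,0,0],[0,0,0],[0,0,0],[0,0,0],[0,0,0],[0,0,0]],"twist":[[0,0,0],[0,0,0],[0,0,0],[0,0,0],[0,0,0],[0,0,0]]}' 27
python3 - <<'E'
from h import *
T=toolT();print(T[:3,3]+T[:3,:3]@OFF)
E
python3 -m creep '{"xyz":[[8,0,-6],[21,0,-14],[41,0,-29],[60,0,-42],[82,0,-57],[82,0,-57]],"twist":[[0,0,0],[0,0,0],[0,0,0],[0,0,0],[0,0,0],[0,0,0]]}'
python3 - <<'E'
from h import *
T=toolT();tip=T[:3,3]+T[:3,:3]@OFF;print(tip)
for n in("scene","side"):
    c=cam(n);hsv=cv2.cvtColor(c["image"],cv2.COLOR_RGB2HSV)
    print(n,"tip",proj(c,[tip])[0].round(1))
    for P,r in((tip,12),((.579,-.107,.02),16)):
        b=proj(c,[P])[0];t=np.zeros(hsv.shape[:2],np.uint8);cv2.circle(t,tuple(b.astype(int).tolist()),r,1,-1)
        for st,ce,bb in blobs((t>0)&(hsv[...,1]>110)&(hsv[...,2]<175),15): print("blob",st,ce.round(1),(plane(c,[ce],P[2])[0]*1000).round(1))
go((.600,.0605,.13),46,55,T=T);go((.600,.0605,.018),46,55,T=T)
E
```

```text
time: 17.1
position: [0.56, -0.1572, 0.082]
orientation: [-0.425, -0.346, 0.817, -0.179]
wrist_force: [-0.5, 0.5, -1.1]
gripper_width: 0.0349
gripper_force: 6.1
time: 17.7
position: [0.5601, -0.1573, 0.0823]
orientation: [-0.424, -0.345, 0.818, -0.179]
wrist_force: [0.2, -0.3, 0.2]
gripper_width: 0.0285
gripper_force: 59.0
[ 0.60675086 -0.10636334  0.01715181]
time: 18.3
position: [0.5607, -0.1579, 0.1873]
orientation: [-0.422, -0.345, 0.819, -0.181]
wrist_force: [-0.3, -0.2, -0.4]
gripper_width: 0.0285
gripper_force: 59.0
[ 0.60772407 -0.1070363   0.12238827]
scene tip [264.  203.4]
blob [259 198  10  12  70] [264.2 203. ] [ 606.4 -106.2  122.4]
blob [262 205   6   5  16] [264.3 206.8] [ 520.1 -112.1   20. ]
blob [270 215   9  10  65] [273.9 219.5] [574.4 -85.5  20. ]
side tip [394.7 193.7]
blob [390 187  11  16  84] [396.  195.4] [ 605.3 -112.9  122.4]
blob [369 224   9  12  78] [373.3 229.4] [570.6 -86.8  20. ]
xyz [-59.6 121.7 -99. ] twist [-0.   0.3 -0.3] TCP [0.554 0.01  0.195]
xyz [-151.   122.3  -34.2] twist [-0.   0.3 -0.3] TCP [0.554 0.01  0.083]
```

```bash
python3 -m creep '{"xyz":[[-15,30,-25],[-30,61,-50],[-45,91,-74],[-59,122,-99],[-59,122,-99],[-59,122,-99]],"twist":[[0,0,0],[0,0,0],[0,0,0],[0,0,0],[0,0,0],[0,0,0]]}'
python3 - <<'E'
from h import *
T=toolT();print(T[:3,3]+T[:3,:3]@OFF);go((.600,.0605,.017),46,55,T=T)
E
```

```text
time: 19.0
position: [0.5522, 0.011, 0.1895]
orientation: [-0.425, -0.347, 0.817, -0.18]
wrist_force: [-0.1, -0.3, -0.8]
gripper_width: 0.0285
gripper_force: 59.2
[0.59864413 0.06202567 0.12424041]
xyz [-87.7  -2.1  61.6] twist [0.1 0.  0. ] TCP [0.554 0.01  0.082]
```

```bash
python3 -m creep '{"xyz":[[-22,-2,15],[-44,-2,31],[-60,-2,42],[-72,-2,51],[-80,-2,56],[-85,-2,60],[-88,-2,62],[-88,-2,62],[-88,-2,62]],"twist":[[0,0,0],[0,0,0],[0,0,0],[0,0,0],[0,0,0],[0,0,0],[0,0,0],[0,0,0],[0,0,0]]}'
python3 - <<'E'
from h import *
T=toolT();print(T[:3,3]+T[:3,:3]@OFF)
E
```

```text
time: 19.9
position: [0.5539, 0.0085, 0.0837]
orientation: [-0.424, -0.345, 0.818, -0.179]
wrist_force: [0.5, -0.1, -1.3]
gripper_width: 0.0286
gripper_force: 59.2
[0.60061633 0.05938864 0.01859862]
```

```bash
python3 -m creep '{"xyz":[[-1.2,0,0.8],[-1.2,0,0.8],[-1.2,0,0.8]],"twist":[[0,0,0],[0,0,0],[0,0,0]]}'
python3 -m creep '{"xyz":[[0,0,0],[0,0,0],[0,0,0],[0,0,0],[0,0,0],[0,0,0]],"twist":[[0,0,0],[0,0,0],[0,0,0],[0,0,0],[0,0,0],[0,0,0]]}' 35
python3 -m creep '{"xyz":[[8,0,-5.7],[25,0,-17],[50,0,-35],[82,0,-57],[110,0,-77],[123,0,-86],[123,0,-86]],"twist":[[0,0,0],[0,0,0],[0,0,0],[0,0,0],[0,0,0],[0,0,0],[0,0,0]]}'
python3 - <<'E'
from h import *
s=status.observe();T=toolT(s);tip=T[:3,3]+T[:3,:3]@OFF;print(tip,s["joint_pos"])
for n in("scene","side"):
    c=cam(n);hsv=cv2.cvtColor(c["image"],cv2.COLOR_RGB2HSV)
    for k,P,r in(("tip",tip,10),("cup2",(.600,.0605,.015),10),("cup1",(.534,-.291,.015),10),("B",(.5715,-.085,.016),12)):
        b=proj(c,[P])[0];t=np.zeros(hsv.shape[:2],np.uint8);cv2.circle(t,tuple(b.astype(int).tolist()),r,1,-1)
        print(n,k,b.round(1),[(st[4],ce.round(1).tolist()) for st,ce,_ in blobs((t>0)&(hsv[...,1]>100)&(hsv[...,1]<165)&(hsv[...,2]<150),15)])
# back above the rest: grip pose at pick
G=np.eye(4);G[:3,:3]=R.from_quat([.15,.989,0,0]).as_matrix();G[:3,3]=(.472,.3214,.12)
D=np.linalg.inv(T)@G;print((D[:3,3]*1000).round(1),np.degrees(R.from_matrix(D[:3,:3]).as_rotvec()).round(1))
E
```

```text
time: 20.2
position: [0.5537, 0.0085, 0.0818]
orientation: [-0.424, -0.346, 0.818, -0.179]
wrist_force: [-0.6, -0.1, -0.6]
gripper_width: 0.0288
gripper_force: 59.2
time: 20.8
position: [0.5536, 0.0084, 0.0816]
orientation: [-0.425, -0.345, 0.817, -0.179]
wrist_force: [-0.9, 0.4, 0.4]
gripper_width: 0.0352
gripper_force: 5.9
time: 21.5
position: [0.5539, 0.0081, 0.2351]
orientation: [-0.422, -0.345, 0.819, -0.18]
wrist_force: [0.2, -0.3, -0.9]
gripper_width: 0.0352
gripper_force: 6.0
[0.60091391 0.0590337  0.17023287] [ 0.1415853   0.99266538  0.8243851   2.2412729  -0.52385605 -0.41850987]
scene tip [324.9 184.6] [(np.int32(15), [330.7, 185.1])]
scene cup2 [325.  223.5] [(np.int32(55), [324.9, 221.3])]
scene cup1 [203.3 215.8] [(np.int32(63), [202.5, 213.0])]
scene B [274.2 219.7] [(np.int32(45), [273.9, 219.1])]
side tip [341.3 146.4] [(np.int32(164), [341.7, 146.3])]
side cup2 [338.8 196. ] [(np.int32(37), [338.8, 192.8])]
side cup1 [434.1 290.6] [(np.int32(109), [435.2, 288.6])]
side B [372.9 230.1] [(np.int32(60), [373.7, 228.9])]
[-190.1  277.5  -70.6] [-30.1 -48.7  57.9]
```

Both lumps are in their cups and B is still in the bowl. Returning the tongs above the rest.

```bash
python3 -m creep '{"xyz":[[-14,31,-13],[-28,62,-26],[-41,92,-39],[-55,123,-52],[-69,154,-65],[-83,185,-77],[-96,215,-90],[-110,246,-103],[-124,277,-116],[-124,277,-116],[-124,277,-116],[-124,277,-116],[-124,277,-116]],"twist":[[-3,-5,5.8],[-6,-9.8,11.6],[-9,-14.6,17.4],[-12,-19.5,23.2],[-15,-24.4,29],[-18,-29.2,34.8],[-21,-34.1,40.6],[-24,-39,46.4],[-27,-43.8,52.2],[-30,-48.7,58],[-30,-48.7,58],[-30,-48.7,58],[-30,-48.7,58]]}'
python3 - <<'E'
from h import *
T=toolT()
for z in(.03,.006):
    G=np.eye(4);G[:3,:3]=R.from_quat([.1495,.9888,0,0]).as_matrix();G[:3,3]=(.4725,.3205,z)
    D=np.linalg.inv(T)@G;print((D[:3,3]*1000).round(1),np.degrees(R.from_matrix(D[:3,:3]).as_rotvec()).round(2))
c=cam("wrist");hsv=cv2.cvtColor(c["image"],cv2.COLOR_RGB2HSV)
g=(hsv[:,:,1]<60)
old=np.load("w3.npy",allow_pickle=True).item()["image"]
# tongs arms position along rows, compare with just after the grasp (w3)
for r in(70,110,160,200,320):
    print(r,old[r,265:365:3].sum(1)//3); print("  ",c["image"][r,265:365:3].sum(1)//3)
E
```

```text
time: 22.9
position: [0.4718, 0.3201, 0.1968]
orientation: [-0.003, 0.15, 0.989, -0.002]
wrist_force: [-0.2, -0.8, -0.9]
gripper_width: 0.0351
gripper_force: 6.0
[ -1.5   1.5 166.8] [-0.31 -0.33 -0.05]
[ -1.6   1.7 190.8] [-0.31 -0.33 -0.05]
70 [112 108 113 114 115 118 121 116 115  97  82  84 104 112 133 147 143 143
 145 123  90 100 171 204 220 214 203 154 149 148 149 150 148 147]
   [106 106 105 105 105 113 121 122 119 115  91  80  84 107 147 162 158 144
 144 138 104  85 123 191 210 222 210 195 144 143 141 145 147 147]
110 [110 157 168 111 114 115  93 108 158 152 152 154 154 156 172 176 172 173
 172 171 147 148 148 157 184  98 189 190 164 157 141 146 149 161]
   [107 107 110 151 109 115 111  88 148 173 171 169 171 172 173 172 175 176
 177 175 176 158 148 151 150 112 150 203 180 144 140 142 146 158]
160 [102 103 151 165 132 136 123  90 139 147 142 139 140 144 146 130 131 145
 145 145 145 145 148 144 146 109 104 114 114  95  97  95  94  92]
   [104 106 105 106 121 131 114  96 111 168 170 168 163 151 148 127 132 149
 143 144 146 143 144 145 146 133  92 113 115 106  93  93  91  94]
200 [145 144 142 219 201 112 117  98 107 148 150 150 151 147 152 150 149 150
 148 150 127 139 149 150 147 143  94 113 115 100  89  99 105 103]
   [139 142 145 145 144 108 113 110  91 144 151 151 150 149 151 149 149 151
 149 150 145 124 137 149 149 144  97 110 114 105  92  96 108 105]
320 [ 24  30  25 150 173 169 151 114 111  86 154 161 165 163 165 164 162 160
 158 155 154 155 157 157 158 161 160 111 111 111 139 161 158  65]
   [ 27  24  26 135 159 155 131 114 107  89 157 159 158 156 157 154 152 158
 159 163 166 164 167 168 167 167 165 103 112  99 148 164 158  62]
```

```bash
python3 -m creep '{"xyz":[[-1.5,1.5,40],[-1.5,1.5,80],[-1.5,1.5,120],[-1.5,1.5,150],[-1.5,1.5,168],[-1.5,1.5,180],[-1.5,1.5,186],[-1.5,1.5,189],[-1.5,1.5,189],[-1.5,1.5,189]],"twist":[[-0.3,-0.3,0],[-0.3,-0.3,0],[-0.3,-0.3,0],[-0.3,-0.3,0],[-0.3,-0.3,0],[-0.3,-0.3,0],[-0.3,-0.3,0],[-0.3,-0.3,0],[-0.3,-0.3,0],[-0.3,-0.3,0]]}'
```

```text
time: 23.95
position: [0.4723, 0.3212, 0.0091]
orientation: [0.001, 0.15, 0.989, 0.001]
wrist_force: [-0.6, -0.2, 0.6]
gripper_width: 0.0347
gripper_force: 6.0
```

```bash
python3 -m creep '{"xyz":[[0,0,1],[0,0,2],[0,0,2.7],[0,0,2.7],[0,0,2.7]],"twist":[[0,0,0],[0,0,0],[0,0,0],[0,0,0],[0,0,0]]}'
```

```text
time: 24.45
position: [0.4714, 0.3208, 0.0054]
orientation: [0.0, 0.15, 0.989, 0.0]
wrist_force: [-0.4, -0.6, 0.0]
gripper_width: 0.0349
gripper_force: 6.0
```

```bash
python3 -m creep '{"xyz":[[0,0,0.6],[0,0,1],[0,0,1],[0,0,1]],"twist":[[0,0,0],[0,0,0],[0,0,0],[0,0,0]]}'
```

```text
time: 24.85
position: [0.4715, 0.3209, 0.005]
orientation: [0.001, 0.15, 0.989, 0.001]
wrist_force: [-1.7, -1.8, 6.0]
gripper_width: 0.035
gripper_force: 6.1
```

Contact at 6 N and the same height as at the pick, so I'm letting go.

```bash
python3 -m creep '{"xyz":[[0,0,0],[0,0,0],[0,0,0],[0,0,0],[0,0,0],[0,0,0],[0,0,0],[0,0,0]],"twist":[[0,0,0],[0,0,0],[0,0,0],[0,0,0],[0,0,0],[0,0,0],[0,0,0],[0,0,0]]}' 85
python3 -m creep '{"xyz":[[0,0,-10],[0,0,-30],[0,0,-65],[0,0,-105],[0,0,-150],[0,0,-195],[0,0,-217],[0,0,-217],[0,0,-217]],"twist":[[0,0,0],[0,0,0],[0,0,0],[0,0,0],[0,0,0],[0,0,0],[0,0,0],[0,0,0],[0,0,0]]}'
python3 - <<'E'
from h import *
c=cam("wrist");o=np.load("w2.npy",allow_pickle=True).item()
T=c["M"]@np.linalg.inv(c["T_tool_cam"])
# expected pixels of the tongs ends as first measured, and strip profile across the tongs
b,t0,t1=np.array([[.3798,.3491,.03],[.5486,.2667,.029],[.5671,.3207,.029]])
print("exp bow,tips",proj(c,[b,t0,t1]).round(1).tolist())
g=cv2.cvtColor(c["image"],cv2.COLOR_RGB2GRAY).astype(int)
hsv=cv2.cvtColor(c["image"],cv2.COLOR_RGB2HSV)
for z in (.15,.35,.55,.75,.95):
    L=b+(t0-b)*z;Rr=b+(t1-b)*z;u=(Rr-L)/np.linalg.norm(t1-t0)*.0;d=(t1-t0)/np.linalg.norm(t1-t0)
    m=(L+Rr)/2;s=np.arange(-45,46,2)
    px=proj(c,[m+d*k/1000 for k in s]).round().astype(int)
    v=g[px[:,1],px[:,0]]
    px2=proj(o,[m+d*k/1000 for k in s]).round().astype(int);g2=cv2.cvtColor(o["image"],cv2.COLOR_RGB2GRAY)
    print(z,"now",v.tolist());print("  was",g2[px2[:,1],px2[:,0]].tolist())
s=status.observe();print(s["time"])
for n in("scene","side"):
    cc=cam(n);i=cv2.imread(f"pics/{n}0.png")[:,:,::-1];d=np.abs(cc["image"].astype(int)-i).max(2)>60
    k=cv2.morphologyEx(d.astype(np.uint8),cv2.MORPH_OPEN,np.ones((3,3)))
    print(n,[(st.tolist()) for st,ce,_ in blobs(k,12)])
E
```

```text
time: 25.65
position: [0.4714, 0.3208, 0.0043]
orientation: [0.0, 0.15, 0.989, 0.0]
wrist_force: [0.5, -0.8, 0.2]
gripper_width: 0.0847
gripper_force: 0.0
time: 26.55
position: [0.4714, 0.3208, 0.2221]
orientation: [0.001, 0.15, 0.989, 0.001]
wrist_force: [-0.1, 0.1, -0.5]
gripper_width: 0.0849
gripper_force: 0.0
exp bow,tips [[317.6, 94.6], [295.7, 246.2], [339.5, 247.4]]
0.15 now [164, 162, 162, 162, 162, 160, 162, 160, 160, 160, 161, 161, 161, 157, 133, 127, 120, 146, 160, 158, 160, 159, 160, 159, 159, 160, 155, 132, 116, 108, 114, 127, 129, 131, 136, 181, 198, 208, 209, 174, 157, 136, 139, 142, 145, 148]
  was [135, 134, 135, 132, 135, 136, 146, 140, 135, 133, 134, 132, 128, 119, 107, 121, 132, 133, 133, 133, 132, 133, 135, 133, 130, 129, 117, 110, 154, 158, 197, 205, 201, 193, 205, 202, 202, 195, 189, 171, 153, 138, 140, 144, 145, 150]
0.35 now [161, 162, 162, 163, 161, 159, 159, 152, 148, 154, 158, 160, 132, 117, 106, 123, 132, 136, 141, 145, 147, 143, 140, 139, 140, 142, 141, 135, 130, 120, 114, 105, 121, 132, 138, 139, 136, 139, 137, 129, 119, 95, 93, 92, 93, 92]
  was [163, 
[... 1952 characters left out ...]
], [410, 177, 6, 10, 50], [388, 190, 5, 5, 22], [254, 214, 9, 10, 74], [263, 225, 9, 8, 61]]
side [[56, 2, 13, 16, 148], [220, 7, 11, 14, 132], [36, 19, 39, 19, 495], [203, 22, 34, 16, 408], [0, 34, 3, 8, 21], [42, 34, 45, 65, 1358], [206, 37, 36, 73, 1382], [0, 59, 11, 30, 219], [0, 90, 40, 87, 2517], [25, 104, 6, 3, 18], [78, 106, 4, 5, 19], [25, 110, 7, 8, 32], [0, 168, 47, 57, 1819], [228, 183, 4, 3, 12], [44, 216, 5, 3, 15], [386, 223, 9, 11, 94], [9, 224, 5, 4, 17], [157, 237, 8, 23, 106], [380, 236, 11, 9, 81], [129, 242, 3, 5, 15], [167, 269, 3, 6, 18], [133, 282, 4, 3, 12], [158, 301, 6, 5, 23], [0, 324, 19, 13, 131], [0, 347, 65, 53, 2498], [66, 378, 6, 6, 32], [73, 378, 7, 4, 23]]
```

The tongs lie within about 3 mm of where they were. The only other changes in the fixed views are the two missing lumps, the arm and its shadows.

```bash
python3 -c "
from cell import ctrl;print(ctrl.finish_job())"
```

```text
the job is handed in; nothing more can be done
None
```

I handed the job in at 26.6 s: one lump lowered into each amber cup, the third left in the bowl, nothing else seen to have moved, and the tongs laid back along their rest and released.

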